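Start a double coffee at the bar's control deck

ROBOT

A 6-joint arm with a two-finger parallel gripper is mounted at the origin on the work surface. World frame = base frame: x ahead of the robot, y to its left, z up, the work surface at z = 0. Lengths are in m, angles in rad, forces in N, time in s.
With the tool pointing down it reaches from about 0.375 to 0.9 m from the base axis. Payload 3.1 kg.
Tool frame: the origin (TCP) lies at the very end of the fingers, on their centre line; the grasp point (between the pads) lies 19 mm behind it; z points along the fingers, y is the direction in which the jaws open and shut (so a half turn about z gives the same grasp; the last joint's range is limited). The gripper opens to 85 mm and grips with 20 to 120 N. Pads are 22 mm wide; open, the fingers measure 114 mm over their backs; the gripper's body (76 mm by 85 mm) begins 54 mm behind the grasp point. The pads swing forward as they close: fully open they stand 13 mm farther back than shut.
Start: joints at [-1.5, 0.527, 1.433, -0, 1.181, -0.178], TCP at [0.155, -0.606, 0.231] pointing down, gripper open.
Joint ranges: [-3.08, 3.08], [-0.75, 2.2], [0.22, 2.44], [-1.43, 4.57], [0, 2.65], [-2.85, 2.85]. Speed limits (rad/s): [2.79, 2.79, 3.14, 3.14, 3.14, 3.14].

INTERFACE

Orientations are given as a unit quaternion [x, y, z, w].
In Python, from station import manip gives the robot as it stands.
- The arm moves only by the tool send_rows, never from a script. Its argument "motion" is a list of rows, each an object with "gripper": the finger opening in mm, from 0 to 85.4; "travel": the shift along the tool's x, y, z in mm, a list of three; "rotation": the turn, a rotation vector about the tool's x, y, z in degrees, a list of three. In form: [{"gripper": gripper, "travel": [x, y, z], "rotation": [ax, ay, az]}, ...]. A call has 1 to 12 rows; each row shifts and turns the commanded pose from where the row before left it, along the tool's axes as they then stand; what a row does not reach is not made up. A row lasts 1/12 s, in which the tool goes at most 41.7 mm and 7.16 degrees, less where a joint would pass 70% of its speed; a pose out of reach is approached as far as the arm can. A call is refused whole if a number of a shift passes 41.7 or a number of a turn 7.16, either way. A call with a gripper value outside its range is refused whole. The fingers move at their own pace and stop on an object; "newtons" is the grip in N (left out, the last holds). Time passes only in rows, so rows that do not move let the fingers close. It gives the time, the measured TCP pose, the force and the opening at its end, in the units of the state.
- manip.sense(): the state, without advancing time (a new reading comes with each control period).
- manip.snapshot(name): name is "side" or "top"; returns the picture (384x512x3 uint8, red, green, blue); there is no depth.
- manip.calibration(name): a dict with "fx", "fy", "cx", "cy" (pixels), "cam_to_world" (4x4, takes a point from camera to world coordinates). Camera axes: x right, y down, z forward; pixel columns grow to the right and rows downward; lengths in m; the calibration is good to about 2 mm. A picture is of the moment at which its call begins. calibration takes no time and is no camera call.
- manip.sign_off(): hands the job in, once; it reports no verdict.
The state is a dict: "t": time; "q": joint angles; "qd": joint speeds; "tau": joint torques, N m; "tcp_pos": TCP position; "tool_rot": TCP orientation; "force": force on the tool from outside, world axes, zero at the start; "ft_torque": the same for the moment, N m; "finger_gap": opening from 0.0 (shut) to 1.0 (fully open).
Only numpy, scipy, OpenCV 4.12 (cv2) and the standard library are available. Lean on these libraries where they do the work, as an engineer would, in place of code of your own. Each camera call takes 0.05 s, during which the arm holds its last target. There are 200 camera calls.

TASK

Start a double coffee at the control deck: press down the raised end of the broad power rocker so that it tips fully over, then press the raised two-pip end of the narrow cup-size rocker so that it tips fully over, and then push the large round brew key right down and let it come back up. Keep to that order, do not press the small round rinse key, and leave the basket, tamper, cups, jug, portafilter and spoon standing where they are.

Things in the scene. Friction and masses are not known exactly. Their poses are not given: they have to be found in the camera images.
- console: control deck, fixed to the bar: low dark steel box 124 (x) x 350 (y) x 40 mm high; origin under its centre; x points to its far side, y along its length to the left. On top, five aluminium plates square to it, 66 mm apart along y, in changing order: power rocker, cup-size rocker, brew key, rinse key, and a blank one with a loose basket on it.
- power (a joint): power rocker, the broad one: black, 44 mm wide, 72 mm long along the deck's x, a shallow V seen from the side, pivoting across its middle (pivot 56 mm above the bar). Angle in rad: 0 = off, far end raised about 11 mm; 0.32 = fully on, far end down and its face level, near end raised. It stays where it is left (stiff pivot); pressing the raised end takes 2 to 3 N. It starts at 0 to 0.03.
- power_press (a point): point on the upper face of the power rocker's far half, 26 mm from the pivot, moving with it; the face carries one raised steel bar across it. While off this face slopes up away from the robot by 0.32 rad and the point is about 67 mm above the bar; fully on the face is level and the point is 59 mm above the bar.
- size (a joint): cup-size rocker, the narrow one: black, 24 mm wide, otherwise made like the power rocker but turned round. Angle in rad: 0 = single cup, near end (towards the robot) raised; 0.32 = double, near end down and its face level. It stays where it is left; 2 to 3 N on the raised end. It starts at 0 to 0.03.
- size_press (a point): point on the upper face of the cup-size rocker's near half, 26 mm from the pivot, moving with it; this half carries two steel pips (the far half has one). Heights as for the power rocker: 67 mm above the bar while single, 59 mm when fully over.
- brew (a joint): large round brew key, black, 40 mm diameter: travel in m, 0 = up, 0.006 = right down; springs back; 4 N to push it right down, vertically.
- brew_top (a point): centre of the top face of the brew key, 60 mm above the bar when up, moving with it
- rinse (a joint): small round rinse key, black, 20 mm diameter, not to be pressed: travel in m, 0 = up, 0.006 = down
- rinse_top (a point): centre of the top face of the rinse key, 60 mm above the bar
- basket_mid (a point): middle of the loose steel filter basket, 58 mm across, 26 mm high, on the deck's blank plate (its top 72 mm above the bar)
- tamper_mid (a point): middle of a loose steel coffee tamper, 58 mm across, 82 mm high, before the deck
- cup_a_mid (a point): middle of a white espresso cup, 64 mm across, 58 mm high, beyond the deck
- cup_b_mid (a point): middle of a blue espresso cup, 64 mm across, 58 mm high, beyond the deck
- jug_mid (a point): middle of a steel milk jug, 80 mm across, 95 mm high, off the deck's right end
- portafilter_mid (a point): a point in the middle of a portafilter lying flat off the deck's left end, 205 mm long, 70 mm across its head, 30 mm high
- spoon_grip (a point): handle of a steel spoon, 130 mm long, lying before the deck

How it is judged:
By the outcome, as a careful person would: the job done as asked, in the order asked, and still so for the second after the job is handed in, with the robot touching nothing.
It also fails if it takes over 45 s, if anything falls off the work surface, if the arm or the gripper's body presses on something with over 40 N, if the wrist force passes 120 N, or if a joint passes its speed limit or range.

## Working session

There is one attempt and no reset: what is moved stays moved. The work goes in short steps, Python scripts to look and compute and a tool call to move; the robot and the scene stay as the last step left them, time stands still between calls to the robot, and variables do not carry over. Pictures are saved under pics/ and viewed, about 8 in all and at most 12, crops included, and the job is handed in when it is done.

Besides the shell and the picture viewer there is one more tool, called after ">>>" by a JSON object that holds its "api" and its "payload", one argument or row to a line. send_rows: Moves the arm, as the interface text tells. Its arguments: {"type":"object","properties":{"motion":{"type":"array","items":{"type":"object","properties":{"gripper":{"type":"number"},"travel":{"type":"array","items":{"type":"number"}},"rotation":{"type":"array","items":{"type":"number"}}}}},"newtons":{"type":"number"}},"required":["motion"]}

```bash
mkdir -p pics; ls; python3 - <<'E'
from station import manip
import cv2
for n in("side","top"):
    cv2.imwrite(f"pics/{n}0.png",cv2.resize(manip.snapshot(n)[:,:,::-1],(800,600),interpolation=cv2.INTER_CUBIC))
    print(n,manip.calibration(n))
s=manip.sense();print({k:s[k] for k in("t","tcp_pos","tool_rot","force","finger_gap")})
E
```

```text
pics
side {'fx': 396.34523753334406, 'fy': 396.34523753334406, 'cx': 259.99662004682574, 'cy': 191.41303883735446, 'cam_to_world': array([[-0.95209413, -0.16739641,  0.25592031,  0.28317559],
       [-0.305748  ,  0.50490213, -0.80721249,  0.8283018 ],
       [ 0.00590976, -0.8467894 , -0.53189547,  0.59265228],
       [ 0.        ,  0.        ,  0.        ,  1.        ]])}
top {'fx': 369.42759982729746, 'fy': 369.42759982729746, 'cx': 254.495053741426, 'cy': 191.57523119355648, 'cam_to_world': array([[-0.04519817, -0.97126606,  0.23366508,  0.36370678],
       [-0.99896728,  0.04502947, -0.00605953,  0.03799108],
       [-0.0046364 , -0.23369765, -0.97229826,  0.85987395],
       [ 0.        ,  0.        ,  0.        ,  1.        ]])}
{'t': 0.1, 'tcp_pos': array([ 0.15447239, -0.60493353,  0.23040288]), 'tool_rot': array([ 9.92210433e-01,  1.24569057e-01,  4.80630420e-05, -1.00255785e-03]), 'force': array([ 0.31303006, -0.57286144,  0.02645138]), 'finger_gap': 0.9997806856763902}
```

View pics/top0.png

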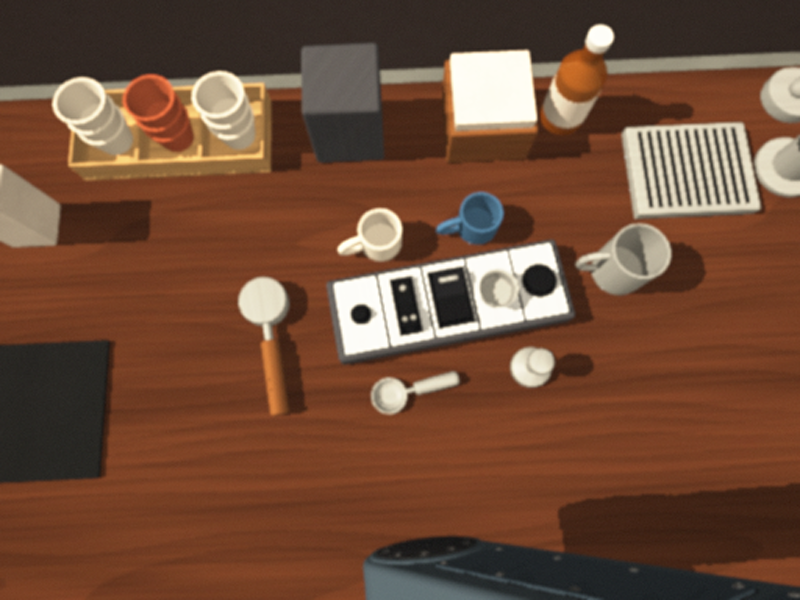

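View pics/side0.png

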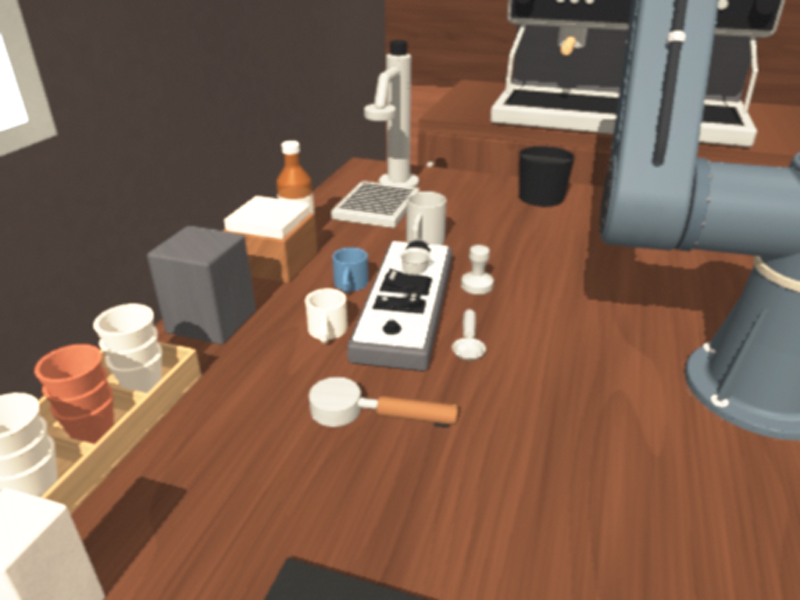

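The top view shows the deck plates, left to right: rinse (360,314), size (406,306), power (451,295), basket (497,287) and brew (540,280). I'll enlarge crops of both views to measure them.

```bash
python3 - <<'E'
from station import manip
import cv2
for n,(x,y,w,h,k) in {"top":(205,150,170,85,4.7),"side":(220,150,76,86,6.8)}.items():
    im=manip.snapshot(n)[y:y+h,x:x+w,::-1]
    cv2.imwrite(f"pics/{n}1.png",cv2.resize(im,None,fx=k,fy=k,interpolation=cv2.INTER_CUBIC))
E
```

```text
(no output)
```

View pics/top1.png

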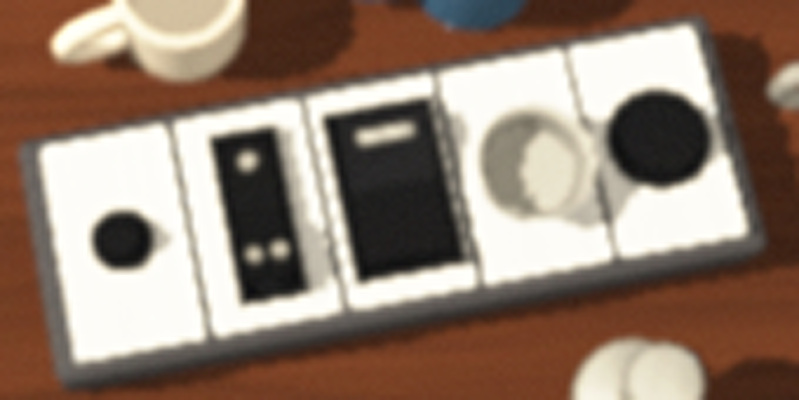

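View pics/side1.png

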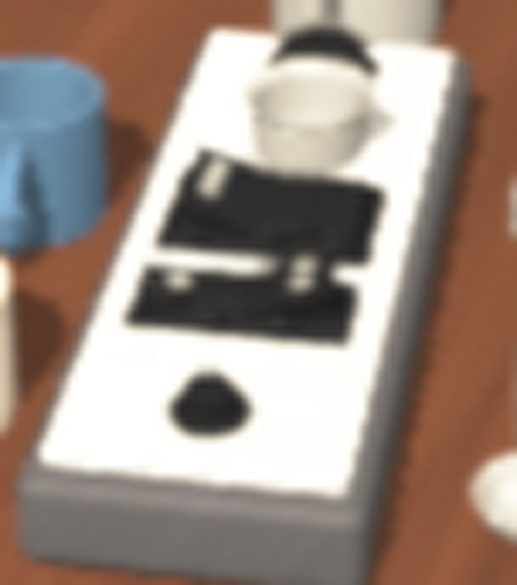

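```bash
cat > h.py <<'E'
import numpy as np
from station import manip
def ray(n,u,v):
    c=manip.calibration(n);T=c["cam_to_world"]
    return T[:3,3],T[:3,:3]@np.array([(u-c["cx"])/c["fx"],(v-c["cy"])/c["fy"],1])
def atz(n,u,v,z):
    o,d=ray(n,u,v);return o+d*(z-o[2])/d[2]
def tri(a,b):
    (o,d),(p,e)=a,b
    s=np.linalg.lstsq(np.c_[d,-e],p-o,rcond=None)[0]
    return (o+d*s[0]+p+e*s[1])/2,np.linalg.norm(o+d*s[0]-p-e*s[1])
E
python3 - <<'E'
from h import *
T=lambda x,y:("top",(x+.5)/4.7-.5+205,(y+.5)/4.7-.5+150)
S=lambda x,y:("side",(x+.5)/6.8-.5+220,(y+.5)/6.8-.5+150)
np.set_printoptions(precision=4,suppress=True)
P={"rinse":((123,239),(210,396)),"pipL":((254,254),(300,284)),"pipR":((280,249),(305,265)),"pip1":((247,160),(180,282)),"bar":((386,132),(213,178))}
for k,(a,b) in P.items(): print(k,*tri(ray(*T(*a)),ray(*S(*b))),atz(*T(*a),.06),atz(*S(*b),.06))
print("brew",atz(*T(659,137),.06))
c=[atz(*T(*p),.041) for p in((38,143),(706,28),(747,236),(75,365))];print(np.array(c))
ctr=np.mean(c,0);ey=c[0]-c[1]+c[3]-c[2];yaw=np.arctan2(-ey[0],ey[1])
ex=np.array([np.cos(yaw),np.sin(yaw),0]);ey=np.array([-ex[1],ex[0],0])
print("ctr",ctr,"yaw deg",np.degrees(yaw))
for i,n in enumerate(("rinse","size","power","basket","brew")):
    q=ctr+ey*.066*(2-i);print(n,q[:2],"+26",(q+.026*ex)[:2],"-26",(q-.026*ex)[:2])
s=manip.sense();from scipy.spatial.transform import Rotation as R
print(R.from_quat(s["tool_rot"]).as_matrix(),s["q"])
E
```

```text
rinse [0.5408 0.087  0.0529] 0.0022012194358024184 [0.5382 0.0864 0.06  ] [0.5386 0.0966 0.06  ]
pipL [0.5275 0.0253 0.0656] 0.001116362931982112 [0.5281 0.0251 0.06  ] [0.5307 0.0167 0.06  ]
pipR [0.5293 0.0131 0.0663] 0.001311259813472752 [0.5299 0.0127 0.06  ] [0.5329 0.0032 0.06  ]
pip1 [0.5745 0.0262 0.0579] 0.00019972144639591902 [0.5739 0.0262 0.06  ] [0.5735 0.0294 0.06  ]
bar [ 0.5839 -0.0403  0.0646] 0.000984881222804784 [ 0.5846 -0.0408  0.06  ] [ 0.587  -0.0479  0.06  ]
brew [ 0.5761 -0.1707  0.06  ]
[[ 0.5922  0.1276  0.041 ]
 [ 0.6359 -0.2047  0.041 ]
 [ 0.5299 -0.2129  0.041 ]
 [ 0.4823  0.1121  0.041 ]]
ctr [ 0.5601 -0.0445  0.041 ] yaw deg 7.910617358390995
rinse [0.5419 0.0863] +26 [0.5677 0.0899] -26 [0.5162 0.0827]
size [0.551  0.0209] +26 [0.5767 0.0245] -26 [0.5252 0.0173]
power [ 0.5601 -0.0445] +26 [ 0.5858 -0.0409] -26 [ 0.5343 -0.048 ]
basket [ 0.5692 -0.1098] +26 [ 0.5949 -0.1062] -26 [ 0.5434 -0.1134]
brew [ 0.5782 -0.1752] +26 [ 0.604  -0.1716] -26 [ 0.5525 -0.1788]
[[ 0.969   0.2472 -0.0001]
 [ 0.2472 -0.969   0.0014]
 [ 0.0003 -0.0014 -1.    ]] [-1.4995  0.5282  1.4334  0.      1.1814 -0.1785]
```

>>> {"api": "send_rows", "payload": {
  "motion": [
    {"gripper": 0, "travel": [0, 0, 0], "rotation": [0, 0, 6.4]},
    {"gripper": 0, "travel": [28, -28, 0], "rotation": [0, 0, 0]},
    {"gripper": 0, "travel": [28, -28, 0], "rotation": [0, 0, 0]},
    {"gripper": 0, "travel": [28, -28, 0], "rotation": [0, 0, 0]},
    {"gripper": 0, "travel": [28, -28, 0], "rotation": [0, 0, 0]},
    {"gripper": 0, "travel": [28, -28, 0], "rotation": [0, 0, 0]},
    {"gripper": 0, "travel": [28, -28, 0], "rotation": [0, 0, 0]},
    {"gripper": 0, "travel": [28, -28, 0], "rotation": [0, 0, 0]},
    {"gripper": 0, "travel": [28, -28, 0], "rotation": [0, 0, 0]},
    {"gripper": 0, "travel": [28, -28, 0], "rotation": [0, 0, 0]},
    {"gripper": 0, "travel": [28, -28, 0], "rotation": [0, 0, 0]},
    {"gripper": 0, "travel": [28, -28, 0], "rotation": [0, 0, 0]}
  ]
}}

```text
t: 1.2
tcp_pos: [0.418, -0.2564, 0.2314]
tool_rot: [0.998, 0.069, 0.0, 0.0]
force: [0.9, -0.5, 0.5]
finger_gap: 0.001
```

>>> {"api": "send_rows", "payload": {
  "motion": [
    {"gripper": 0, "travel": [28, -28, 0], "rotation": [0, 0, 0]},
    {"gripper": 0, "travel": [28, -28, 0], "rotation": [0, 0, 0]},
    {"gripper": 0, "travel": [28, -28, 0], "rotation": [0, 0, 0]},
    {"gripper": 0, "travel": [28, -28, 0], "rotation": [0, 0, 0]},
    {"gripper": 0, "travel": [28, -28, 0], "rotation": [0, 0, 0]},
    {"gripper": 0, "travel": [28, -28, 0], "rotation": [0, 0, 0]},
    {"gripper": 0, "travel": [0, 0, 0], "rotation": [0, 0, 0]},
    {"gripper": 0, "travel": [0, 0, 0], "rotation": [0, 0, 0]}
  ]
}}

```text
t: 1.87
tcp_pos: [0.5612, -0.0666, 0.231]
tool_rot: [0.997, 0.071, -0.0, 0.0]
force: [-0.6, -0.8, -0.3]
finger_gap: -0.005
```

>>> {"api": "send_rows", "payload": {
  "motion": [
    {"gripper": 0, "travel": [27, -22, 0], "rotation": [0, 0, 0]},
    {"gripper": 0, "travel": [0, 0, 34], "rotation": [0, 0, 0]},
    {"gripper": 0, "travel": [0, 0, 34], "rotation": [0, 0, 0]},
    {"gripper": 0, "travel": [0, 0, 34], "rotation": [0, 0, 0]},
    {"gripper": 0, "travel": [0, 0, 34], "rotation": [0, 0, 0]},
    {"gripper": 0, "travel": [0, 0, 0], "rotation": [0, 0, 0]},
    {"gripper": 0, "travel": [0, 0, 0], "rotation": [0, 0, 0]}
  ]
}}

```text
t: 2.45
tcp_pos: [0.5822, -0.044, 0.0939]
tool_rot: [0.998, 0.068, -0.003, -0.001]
force: [0.9, -0.4, -0.1]
finger_gap: -0.001
```

```bash
python3 - <<'E'
from station import manip
import cv2,numpy as np
o=[]
for n,(x,y,w,h) in {"top":(230,120,140,130),"side":(205,120,140,130)}.items():
    o.append(cv2.resize(manip.snapshot(n)[y:y+h,x:x+w,::-1],None,fx=2.85,fy=2.85,interpolation=cv2.INTER_CUBIC))
cv2.imwrite("pics/c2.png",np.hstack(o))
E
```

```text
(no output)
```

View pics/c2.png

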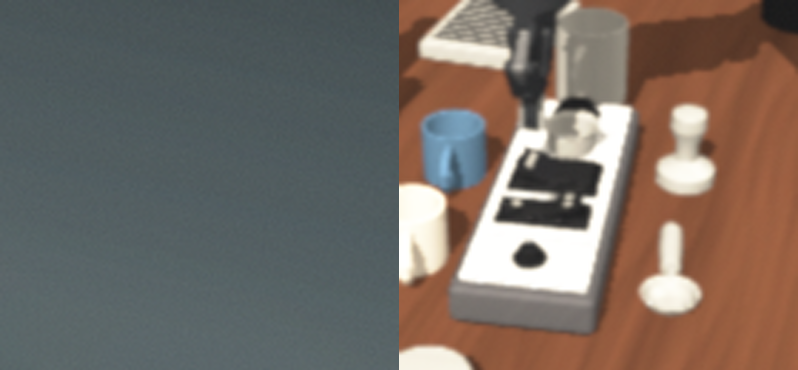

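The tip stands over the power bar: in the side crop, the tip is at (530,125) and the bar at (532,160). I'll press now.

>>> {"api": "send_rows", "payload": {
  "motion": [
    {"gripper": 0, "travel": [1, -2, 10], "rotation": [0, 0, 0]},
    {"gripper": 0, "travel": [0, 0, 8], "rotation": [0, 0, 0]},
    {"gripper": 0, "travel": [0, 0, 5], "rotation": [0, 0, 0]},
    {"gripper": 0, "travel": [0, 0, 4], "rotation": [0, 0, 0]},
    {"gripper": 0, "travel": [0, 0, 3], "rotation": [0, 0, 0]},
    {"gripper": 0, "travel": [0, 0, 2], "rotation": [0, 0, 0]},
    {"gripper": 0, "travel": [0, 0, 0], "rotation": [0, 0, 0]},
    {"gripper": 0, "travel": [0, 0, 0], "rotation": [0, 0, 0]}
  ]
}}

```text
t: 3.22
tcp_pos: [0.5847, -0.0409, 0.0632]
tool_rot: [0.998, 0.069, -0.0, 0.0]
force: [1.2, -0.3, 0.0]
finger_gap: 0.001
```

>>> {"api": "send_rows", "payload": {
  "motion": [
    {"gripper": 0, "travel": [0, 0, 1], "rotation": [0, 0, 0]},
    {"gripper": 0, "travel": [0, 0, 1], "rotation": [0, 0, 0]},
    {"gripper": 0, "travel": [0, 0, 1], "rotation": [0, 0, 0]},
    {"gripper": 0, "travel": [0, 0, 0], "rotation": [0, 0, 0]},
    {"gripper": 0, "travel": [0, 0, 0], "rotation": [0, 0, 0]}
  ]
}}

```text
t: 3.63
tcp_pos: [0.585, -0.0409, 0.0603]
tool_rot: [0.998, 0.069, 0.0, 0.0]
force: [0.8, 0.4, 0.9]
finger_gap: 0.001
```

>>> {"api": "send_rows", "payload": {
  "motion": [
    {"gripper": 0, "travel": [0, 0, 1], "rotation": [0, 0, 0]},
    {"gripper": 0, "travel": [0, 0, 1], "rotation": [0, 0, 0]},
    {"gripper": 0, "travel": [0, 0, 0], "rotation": [0, 0, 0]},
    {"gripper": 0, "travel": [0, 0, 0], "rotation": [0, 0, 0]}
  ]
}}

```text
t: 3.97
tcp_pos: [0.5852, -0.0409, 0.0591]
tool_rot: [0.998, 0.069, 0.0, 0.0]
force: [0.5, 0.7, 5.4]
finger_gap: 0.001
```

>>> {"api": "send_rows", "payload": {
  "motion": [
    {"gripper": 0, "travel": [0, 0, 1], "rotation": [0, 0, 0]},
    {"gripper": 0, "travel": [0, 0, 1], "rotation": [0, 0, 0]},
    {"gripper": 0, "travel": [0, 0, 0], "rotation": [0, 0, 0]},
    {"gripper": 0, "travel": [0, 0, 0], "rotation": [0, 0, 0]}
  ]
}}

```text
t: 4.3
tcp_pos: [0.5852, -0.0409, 0.0589]
tool_rot: [0.998, 0.069, 0.001, 0.0]
force: [-2.7, 1.5, 17.3]
finger_gap: 0.003
```

>>> {"api": "send_rows", "payload": {
  "motion": [
    {"gripper": 0, "travel": [0, 0, -20], "rotation": [0, 0, 0]},
    {"gripper": 0, "travel": [0, 0, -20], "rotation": [0, 0, 0]},
    {"gripper": 0, "travel": [-16, -22, 0], "rotation": [0, 0, 0]},
    {"gripper": 0, "travel": [-17, -22, 0], "rotation": [0, 0, 0]},
    {"gripper": 0, "travel": [-16, -22, 0], "rotation": [0, 0, 0]},
    {"gripper": 0, "travel": [0, 0, 0], "rotation": [0, 0, 0]},
    {"gripper": 0, "travel": [0, 0, 0], "rotation": [0, 0, 0]}
  ]
}}

```text
t: 4.88
tcp_pos: [0.5255, 0.0186, 0.096]
tool_rot: [0.998, 0.07, -0.001, -0.0]
force: [0.3, 0.3, -0.1]
finger_gap: 0.001
```

```bash
python3 - <<'E'
from station import manip
import cv2,numpy as np
o=[]
for n,(x,y,w,h) in {"side":(210,130,110,110)}.items():
    o.append(cv2.resize(manip.snapshot(n)[y:y+h,x:x+w,::-1],None,fx=5.4,fy=5.4,interpolation=cv2.INTER_CUBIC))
cv2.imwrite("pics/c3.png",np.hstack(o))
E
```

```text
(no output)
```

View pics/c3.png

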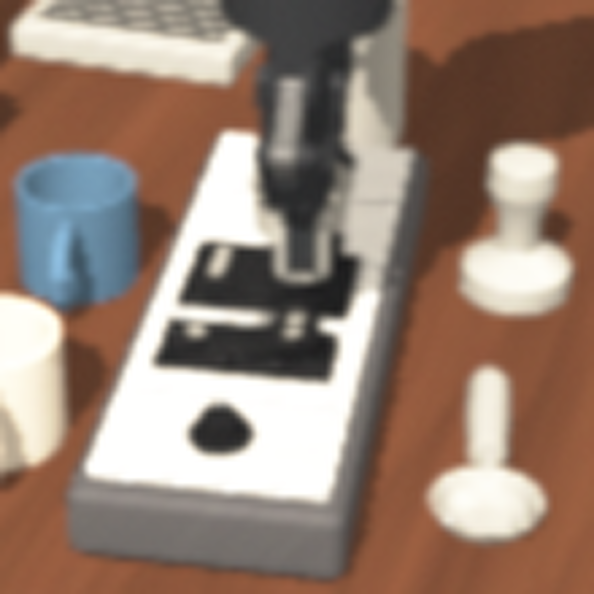

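The power rocker has tipped over: its bar at (217,262) now lies low on the far end. The tip at (302,280) is above the two pips at (293,325).

>>> {"api": "send_rows", "payload": {
  "motion": [
    {"gripper": 0, "travel": [1, 0, 12], "rotation": [0, 0, 0]},
    {"gripper": 0, "travel": [0, 0, 10], "rotation": [0, 0, 0]},
    {"gripper": 0, "travel": [0, 0, 5], "rotation": [0, 0, 0]},
    {"gripper": 0, "travel": [0, 0, 3], "rotation": [0, 0, 0]},
    {"gripper": 0, "travel": [0, 0, 2], "rotation": [0, 0, 0]},
    {"gripper": 0, "travel": [0, 0, 2], "rotation": [0, 0, 0]},
    {"gripper": 0, "travel": [0, 0, 2], "rotation": [0, 0, 0]},
    {"gripper": 0, "travel": [0, 0, 1], "rotation": [0, 0, 0]},
    {"gripper": 0, "travel": [0, 0, 1], "rotation": [0, 0, 0]},
    {"gripper": 0, "travel": [0, 0, 0], "rotation": [0, 0, 0]},
    {"gripper": 0, "travel": [0, 0, 0], "rotation": [0, 0, 0]}
  ]
}}

```text
t: 5.85
tcp_pos: [0.5282, 0.0177, 0.059]
tool_rot: [0.998, 0.069, 0.0, 0.0]
force: [-2.9, -0.7, 6.4]
finger_gap: -0.0
```

>>> {"api": "send_rows", "payload": {
  "motion": [
    {"gripper": 0, "travel": [0, 0, 1], "rotation": [0, 0, 0]},
    {"gripper": 0, "travel": [0, 0, 1], "rotation": [0, 0, 0]},
    {"gripper": 0, "travel": [0, 0, 0], "rotation": [0, 0, 0]},
    {"gripper": 0, "travel": [0, 0, 0], "rotation": [0, 0, 0]}
  ]
}}

```text
t: 6.18
tcp_pos: [0.5282, 0.0177, 0.0589]
tool_rot: [0.998, 0.069, 0.0, 0.0]
force: [-5.6, -1.7, 20.1]
finger_gap: 0.003
```

>>> {"api": "send_rows", "payload": {
  "motion": [
    {"gripper": 0, "travel": [0, 0, -25], "rotation": [0, 0, 0]},
    {"gripper": 0, "travel": [0, 0, -25], "rotation": [0, 0, 0]},
    {"gripper": 0, "travel": [0, 0, -15], "rotation": [0, 0, 0]},
    {"gripper": 0, "travel": [4, 32, 0], "rotation": [0, 0, 0]},
    {"gripper": 0, "travel": [4, 33, 0], "rotation": [0, 0, 0]},
    {"gripper": 0, "travel": [4, 32, 0], "rotation": [0, 0, 0]},
    {"gripper": 0, "travel": [4, 33, 0], "rotation": [0, 0, 0]},
    {"gripper": 0, "travel": [4, 33, 0], "rotation": [0, 0, 0]},
    {"gripper": 0, "travel": [3, 33, 0], "rotation": [0, 0, 0]},
    {"gripper": 0, "travel": [0, 0, 0], "rotation": [0, 0, 0]},
    {"gripper": 0, "travel": [0, 0, 0], "rotation": [0, 0, 0]}
  ]
}}

```text
t: 7.1
tcp_pos: [0.5788, -0.1751, 0.1212]
tool_rot: [0.998, 0.067, 0.001, 0.0]
force: [-0.3, -0.3, 0.1]
finger_gap: -0.006
```

```bash
python3 - <<'E'
from station import manip
import cv2,numpy as np
o=[]
for n,(x,y,w,h) in {"top":(215,130,160,110),"side":(215,120,80,110)}.items():
    o.append(cv2.resize(manip.snapshot(n)[y:y+h,x:x+w,::-1],None,fx=3.3,fy=3.3,interpolation=cv2.INTER_CUBIC))
cv2.imwrite("pics/c4.png",np.hstack(o))
E
```

```text
(no output)
```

View pics/c4.png

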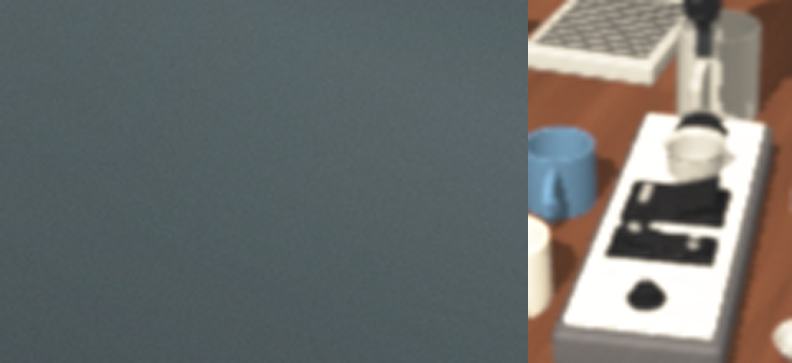

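Both rockers are over (the pips and bar have changed height), and the tip at (703,55) is above the brew key at (702,125). I'll press the brew key now.

>>> {"api": "send_rows", "payload": {
  "motion": [
    {"gripper": 0, "travel": [-1, -1, 25], "rotation": [0, 0, 0]},
    {"gripper": 0, "travel": [0, 0, 20], "rotation": [0, 0, 0]},
    {"gripper": 0, "travel": [0, 0, 10], "rotation": [0, 0, 0]},
    {"gripper": 0, "travel": [0, 0, 4], "rotation": [0, 0, 0]},
    {"gripper": 0, "travel": [0, 0, 2], "rotation": [0, 0, 0]},
    {"gripper": 0, "travel": [0, 0, 2], "rotation": [0, 0, 0]},
    {"gripper": 0, "travel": [0, 0, 2], "rotation": [0, 0, 0]},
    {"gripper": 0, "travel": [0, 0, 1], "rotation": [0, 0, 0]},
    {"gripper": 0, "travel": [0, 0, 1], "rotation": [0, 0, 0]},
    {"gripper": 0, "travel": [0, 0, 0], "rotation": [0, 0, 0]},
    {"gripper": 0, "travel": [0, 0, 0], "rotation": [0, 0, 0]}
  ]
}}

```text
t: 8.12
tcp_pos: [0.5774, -0.1723, 0.0549]
tool_rot: [0.998, 0.069, 0.001, 0.0]
force: [0.7, 2.4, 4.2]
finger_gap: -0.002
```

>>> {"api": "send_rows", "payload": {
  "motion": [
    {"gripper": 0, "travel": [0, 0, 1], "rotation": [0, 0, 0]},
    {"gripper": 0, "travel": [0, 0, 1], "rotation": [0, 0, 0]},
    {"gripper": 0, "travel": [0, 0, 1], "rotation": [0, 0, 0]},
    {"gripper": 0, "travel": [0, 0, 0], "rotation": [0, 0, 0]},
    {"gripper": 0, "travel": [0, 0, 0], "rotation": [0, 0, 0]}
  ]
}}

```text
t: 8.53
tcp_pos: [0.5775, -0.1723, 0.0538]
tool_rot: [0.998, 0.069, 0.001, 0.0]
force: [-4.2, 4.3, 17.7]
finger_gap: 0.001
```

The key has bottomed on a firm stop. I'll lift straight up and retreat.

>>> {"api": "send_rows", "payload": {
  "motion": [
    {"gripper": 0, "travel": [0, 0, -15], "rotation": [0, 0, 0]},
    {"gripper": 0, "travel": [0, 0, -35], "rotation": [0, 0, 0]},
    {"gripper": 0, "travel": [0, 0, -35], "rotation": [0, 0, 0]},
    {"gripper": 0, "travel": [0, 0, -35], "rotation": [0, 0, 0]},
    {"gripper": 0, "travel": [0, 0, -35], "rotation": [0, 0, 0]},
    {"gripper": 0, "travel": [-28, 28, 0], "rotation": [0, 0, 0]},
    {"gripper": 0, "travel": [-28, 28, 0], "rotation": [0, 0, 0]},
    {"gripper": 0, "travel": [-28, 28, 0], "rotation": [0, 0, 0]},
    {"gripper": 0, "travel": [-28, 28, 0], "rotation": [0, 0, 0]},
    {"gripper": 0, "travel": [-28, 28, 0], "rotation": [0, 0, 0]},
    {"gripper": 0, "travel": [-28, 28, 0], "rotation": [0, 0, 0]},
    {"gripper": 0, "travel": [-28, 28, 0], "rotation": [0, 0, 0]}
  ]
}}

```text
t: 9.53
tcp_pos: [0.408, -0.3953, 0.2061]
tool_rot: [0.998, 0.069, -0.0, 0.0]
force: [-0.4, -0.5, 0.7]
finger_gap: 0.001
```

>>> {"api": "send_rows", "payload": {
  "motion": [
    {"gripper": 0, "travel": [-28, 28, 0], "rotation": [0, 0, 0]},
    {"gripper": 0, "travel": [-28, 28, 0], "rotation": [0, 0, 0]},
    {"gripper": 0, "travel": [-28, 28, 0], "rotation": [0, 0, 0]},
    {"gripper": 0, "travel": [-28, 28, 0], "rotation": [0, 0, 0]},
    {"gripper": 0, "travel": [-28, 28, 0], "rotation": [0, 0, 0]},
    {"gripper": 0, "travel": [-28, 28, 0], "rotation": [0, 0, 0]},
    {"gripper": 0, "travel": [0, 0, 0], "rotation": [0, 0, 0]},
    {"gripper": 0, "travel": [0, 0, 0], "rotation": [0, 0, 0]}
  ]
}}

```text
t: 10.2
tcp_pos: [0.264, -0.5852, 0.2056]
tool_rot: [0.998, 0.067, -0.0, 0.0]
force: [0.3, 1.4, 0.0]
finger_gap: 0.005
```

```bash
python3 - <<'E'
from station import manip
import cv2,numpy as np
o=[]
for n,(x,y,w,h) in {"top":(140,110,300,170),"side":(190,130,150,170)}.items():
    f=1.75
    o.append(cv2.resize(manip.snapshot(n)[y:y+h,x:x+w,::-1],None,fx=f,fy=f,interpolation=cv2.INTER_CUBIC))
im=manip.snapshot("top")[150:235,205:375,::-1]
z=cv2.resize(im,(788,300),interpolation=cv2.INTER_CUBIC)
h=np.hstack(o);cv2.imwrite("pics/c5.png",np.vstack([h,cv2.resize(im,(h.shape[1],300),interpolation=cv2.INTER_CUBIC)]))
E
```

```text
(no output)
```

View pics/c5.png

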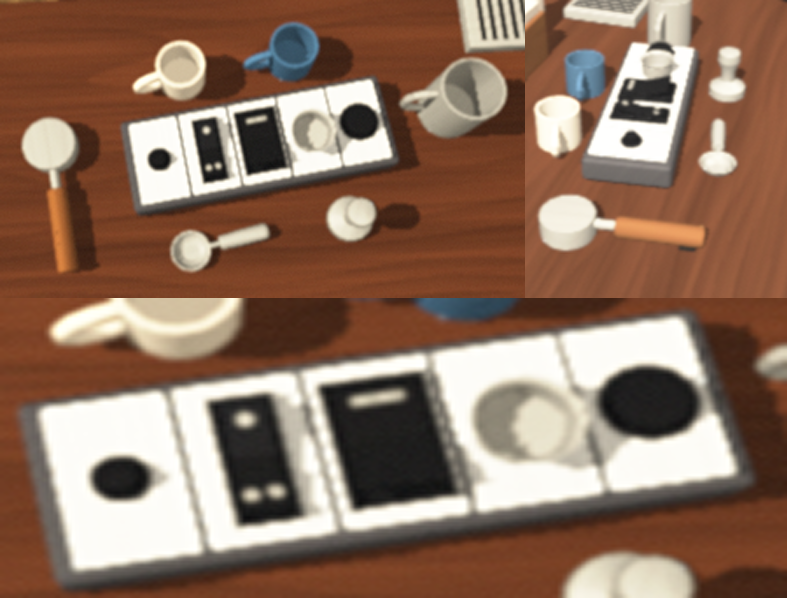

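The deck and every loose item stand where they were. The brew disc is back at (650,400), both rockers are tipped over, and the arm is clear.

```bash
python3 -c "
from station import manip
print(manip.sign_off())"
```

```text
the job is handed in; nothing more can be done
None
```

I pressed the power rocker, then the two-pip end of the cup-size rocker, then the brew key, and handed the job in. The presses ended at about 8.5 s, and the arm was clear by about 10.2 s.

- **Power and cup-size rockers:** each went down to a firm stop at a TCP height of 59 mm, with 17 N on power and 20 N on cup-size. That matches the stated fully-over height, and later pictures show both still tipped over.
- **Brew key:** it bottomed at 54 mm with 18 N, which is the full 6 mm of travel, and was then released straight up. In the final picture it looks up again, but I did not measure its height separately.
- **Everything else:** the rinse key was not touched. The basket, tamper, cups, jug, portafilter and spoon look unmoved in the last pictures, and the arm was clear with no contact force.
- **Disagreements:** two estimates of the brew key's position differed by about 5 mm, small against its 40 mm width. I aimed between them. The arm hid the deck from the top camera during the presses, so I judged those from the side camera and the forces.

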